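Square two mould plates in the stacking jig and jog them home

TASK

Take the balm-mould plate off the sloping rest, lay it gently on the plate already in the stacking jig and let go, then push the pair back flush against the long back fence. Push the jig's spring-centred lever all the way over towards the side fence, hold it there about a second so that the paddle jogs the stack against that fence, then let it recentre: both plates must end squared into the corner, one exactly on the other, with the things round about left where they stand.

Things in the scene. Friction and masses are not known exactly. Their poses are not given: they have to be found in the camera images.
- jig: Fixed stacking jig: grey base 130 (x) x 300 (y) x 12 mm, origin at the centre of its underside, x away from the robot, y left, z up at yaw 0. Front (-x) open, aluminium fences at the back (+x) and left (+y), tops at z 40 mm. At the right end a grey housing (jig frame x -18 to 46, y -148 to -92, top z 42 mm) carries the upright lever.
- fence_corner (a point): inner corner where the two fences meet on the base top (jig frame x +45, y +125, z +12 mm), axes as the jig's. The back fence's face is the plane x = 0 here and runs from y -155 to +12 mm; the side fence's face is the plane y = 0 and runs from x -90 to 0 mm. Fences are 28 mm high, 12 mm thick.
- paddle_face (a point): centre of the white paddle's face that looks to the plates, axes as the jig's; paddle 44 mm (x) x 26 mm (z). With the lever centred it is at jig frame x +14, y -73, z +29 mm; it moves to +y (towards the side fence) with the lever.
- corner_seat (a point): point on the base's top where the centre of the underside of a plate squared into the corner lies (jig frame x +14, y +45, z +12 mm); axes as the jig's. The upper plate's underside ends 16 mm above it.
- lever (a joint): the jig's lever, hinge along the jig's x at jig frame x 14, y -120, z 42 mm; 0 = upright (spring-centred), positive = leaning to the jig's +y (side fence), range +-0.6 rad. Drives the paddle 72 mm per rad through a spring: the paddle meets a squared stack at about 0.53 rad and yields beyond. 10 to 15 N at the grip takes it to the stop; let go, it returns to 0.
- lever_grip (a point): centre of the lever's black cylindrical grip, 22 mm diameter, 45 mm long, 92.5 mm from the hinge along the lever (lever end 115 mm from the hinge); below it a 10 mm steel stem. Push it sideways with the fingers. Axes as the lever's.
- rest: Fixed dark steel sloping rest, 180 mm wide (y), board 116 mm along the slope. Origin at the centre of its footprint, x uphill (to the robot's left at its usual yaw of 1.35 to 1.8), z up. The board rises to +x at 30 degrees; its face passes through x 0, y 0, z 66 mm. Two rubber stops 9 mm high, 16 mm wide, at y +-55 mm hold the plate's lower edge.
- plate_upper: aluminium mould plate lying on the sloping rest, 62 (x) x 160 (y) x 16 mm (z), four 30 mm through holes in a row along y; about 0.26 kg. Origin at the centre of its underside; on the rest its z is the slope's normal and its x points uphill. Grip it across the 62 mm width at mid-length.
- plate_lower: identical mould plate lying loose and askew on the jig's base: its centre 11 to 23 mm short of the squared place in x and in y, turned up to 0.09 rad. Metal on metal grips well: a push at one point can wedge an askew plate on the fence, two fingers spread along its front edge straighten it. Origin at the centre of its underside, axes as the other plate's.
- beaker: glass beaker 74x82x94 mm, bystander at the right; origin at the centre of its underside
- wax_jar: jar with a screw cap, 63 mm diameter, 72 mm high, bystander; origin at the centre of its underside
- masking_tape: roll of tape lying flat, 100 mm diameter, 25 mm high, bystander; origin at the centre of its underside
- ointment_tube: white tube 32x120x25 mm lying near the front edge, bystander; origin at the centre of its underside
- dropper_bottle: small brown dropper bottle, 34 mm diameter, 98 mm high, bystander between jig and rest, behind; origin at the centre of its underside

How it is judged:
By the outcome, as a careful person would: the job done as asked, in the order asked, and still so for the second after the job is handed in, with the robot touching nothing.
It also fails if it takes over 58 s, if anything falls off the work surface, if the arm or the gripper's body presses on something with over 40 N, if the wrist force passes 120 N, or if a joint passes its speed limit or range.

ROBOT

A 7-joint arm with a two-finger parallel gripper is mounted at the origin on a cart in front of the work surface, level with it; the furniture and walls round the work are solid. World frame = base frame: x ahead of the robot, y to its left, z up, the work surface at z = 0. Lengths are in m, angles in rad, forces in N, time in s.
With the tool pointing down it reaches from about 0.425 to 0.925 m from the base axis. Payload 6.8 kg.
Tool frame: the origin (TCP) lies at the very end of the fingers, on their centre line; the grasp point (between the pads) lies 19 mm behind it; z points along the fingers, y is the line along which they close (so a half turn about z gives the same grasp; the last joint's range is limited). The gripper opens to 85 mm and grips with 20 to 120 N. Pads are 22 mm wide; open, the fingers measure 114 mm over their backs; the gripper's body (76 mm by 85 mm) begins 54 mm behind the grasp point. The pads swing forward as they close: fully open they stand 13 mm farther back than shut.
Start: joints at [1.077, 0.477, 0.022, 1.555, -0.011, 1.109, -0.083], TCP at [0.254, -0.625, 0.231] pointing down, gripper open.
Joint ranges: [-2.96, 2.96], [-0.34, 2.1], [-1.41, 1.46], [0.24, 2.44], [-1.37, 4.51], [0.17, 1.92], [-2.96, 2.96]. Speed limits (rad/s): [2.39, 2.39, 3.14, 3.14, 3.14, 3.14, 3.14].

INTERFACE

Orientations are given as a unit quaternion [w, x, y, z].
In Python, from station import * gives the robot as it stands.
- The arm moves only by the tool jog_arm, never from a script. Its argument "moves" is one flat list of numbers, 7 for each row, row after row: the shift along the tool's x, y, z normalised to -1 to 1, where 1 is 20 mm, then the turn, a rotation vector about the tool's x, y, z normalised to -1 to 1, where 1 is 4 degrees, then the opening, from 0 (shut) to 1 (fully open). In form: [x, y, z, rx, ry, rz, claw, x, y, z, rx, ry, rz, claw, ...]. A call has exactly 8 rows; each row shifts and turns the commanded pose from where the row before left it, along the tool's axes as they then stand; what a row does not reach is not made up. A row lasts 1/12 s, in which the tool goes at most 41.7 mm and 7.16 degrees, less where a joint would pass 70% of its speed; a pose out of reach is approached as far as the arm can. A call with a number of a shift or a turn outside -1 to 1 is refused whole. A call with a gripper value outside its range is refused whole. The fingers move at their own pace and stop on an object; "grip_force" is the grip in N (left out, the last holds). Time passes only in rows, so rows that do not move let the fingers close, or fill a call up. It gives the time, the measured TCP pose, the force, the opening and the grip force at its end, in the units of the state.
- get_obs(): the state, without advancing time (a new reading comes with each control period).
- read_camera(name): name is "side" or "top"; returns a dict with "color" (384x512x3 uint8, blue, green, red), "fx", "fy", "cx", "cy" (pixels), "rvec" (rotation vector, rad) and "tvec" (3), from world to camera coordinates, as OpenCV has them. Camera axes: x right, y down, z forward; pixel columns grow to the right and rows downward; lengths in m; the calibration is good to about 2 mm. A picture is of the moment at which its call begins. There is no depth.
- hand_in(): hands the job in; it is judged then, once.
The state is a dict: "t": time; "q": joint angles; "joint_vel": joint speeds; "joint_torque": joint torques, N m; "eef_pos": TCP position; "tool_rot": TCP orientation; "contact_force": force on the tool from outside, world axes, zero at the start; "torque": the same for the moment, N m; "gripper_width": opening from 0.0 (shut) to 1.0 (fully open); "grasp_force": force on a finger pad.
Only numpy, scipy, OpenCV 4.12 (cv2) and the standard library are available. Lean on these libraries where they do the work, as an engineer would, in place of code of your own. Each camera call takes 0.05 s, during which the arm holds its last target. There are 200 camera calls.

## Working session

There is one attempt and no reset: what is moved stays moved. The work goes in short steps, Python scripts to look and compute and a tool call to move; the robot and the scene stay as the last step left them, time stands still between calls to the robot, and variables do not carry over. Pictures are saved under pics/ and viewed, at most 10 in all, crops included, and the job is handed in when it is done.

Besides the shell and the picture viewer there is one more tool, called after "Emit:" as name(argument=value, ...) on one line, values as JSON. jog_arm: Moves the arm, as the interface text tells. Scaled input: -1 to 1 covers 20 mm each way for a shift and 4 degrees each way for a turn. Its arguments: {"type":"object","properties":{"moves":{"type":"array"},"grip_force":{"type":"number"}},"required":["moves"]}

```bash
ls; mkdir -p pics; python3 - <<'E'
from station import *
import cv2
o=get_obs(); print({k:o[k] for k in('t','eef_pos','tool_rot','gripper_width','contact_force')})
for n in('top','side'):
    c=read_camera(n); cv2.imwrite(f'pics/{n}0.png',cv2.resize(c['color'],None,fx=1.5,fy=1.5,interpolation=cv2.INTER_CUBIC))
    print(n,c['fx'],c['fy'],c['cx'],c['cy'],c['rvec'],c['tvec'])
E
```

```text
pics
{'t': 0.0, 'eef_pos': array([ 0.2537474 , -0.62483408,  0.23030994]), 'tool_rot': array([-9.01560826e-04,  9.81456132e-01,  1.91684615e-01, -2.37856839e-04]), 'gripper_width': 0.9991510809460655, 'contact_force': array([-0.26513532,  0.70271859, -0.1271341 ])}
top 397.72425744984486 397.72425744984486 244.44711376957224 195.7528699702096 [ 2.18545915 -2.22261317  0.09320723] [-0.14615941  0.55239988  1.40112352]
side 403.28457017940815 403.28457017940815 256.8835286610123 196.715331822218 [ 2.06487628 -0.03023836 -0.01664229] [-0.52692456  0.05228957  1.5395129 ]
```

View pics/top0.png

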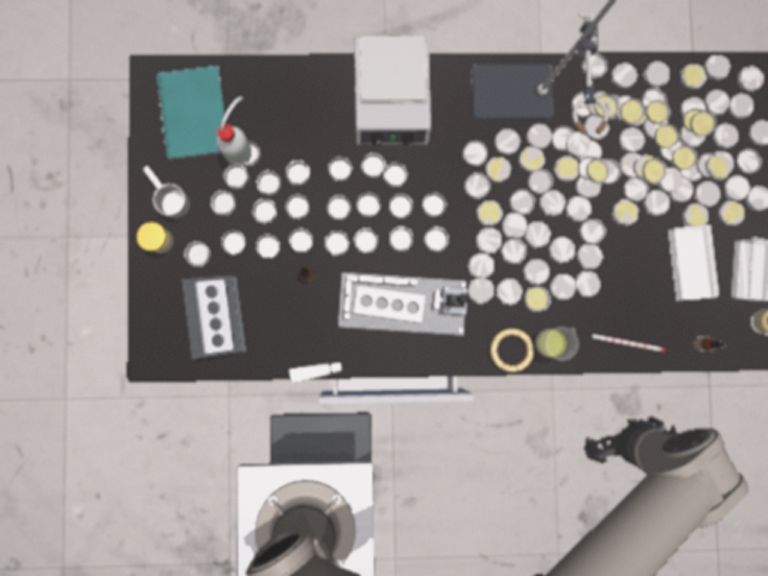

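View pics/side0.png

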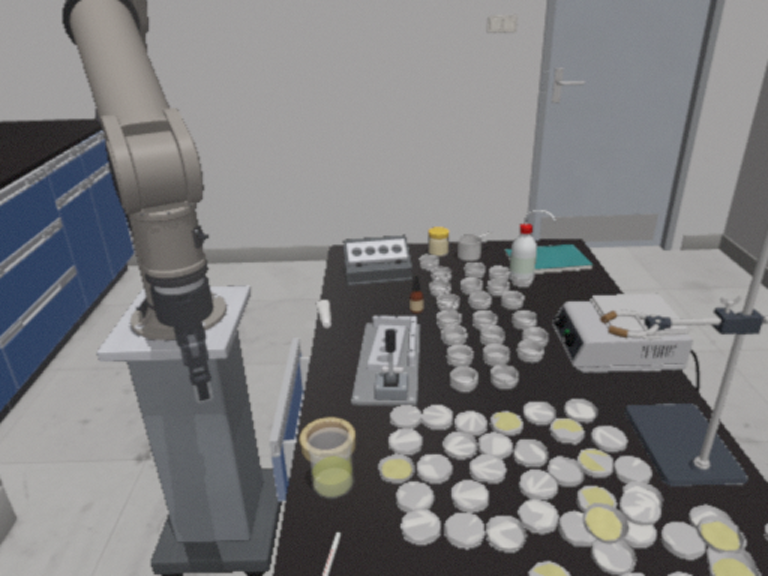

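The top view shows the jig at about (400,303), with the lower plate inside it. The rest is at (213,317), the tape at (512,350) and the dropper bottle at (305,273). I'll enlarge these areas.

```bash
cat > h.py <<'E'
from station import *
import cv2, numpy as np
from scipy.spatial.transform import Rotation as R
def crop(n,r,s,grid=10):
    c=read_camera(n)['color'] if isinstance(n,str) else n
    x0,y0,x1,y1=r
    im=cv2.resize(c[y0:y1,x0:x1],None,fx=s,fy=s,interpolation=cv2.INTER_CUBIC)
    for x in range(-(-x0//grid)*grid,x1,grid):
        cv2.putText(im,str(x),(int((x-x0+.5)*s)-10,10),0,.35,(0,0,255),1); cv2.line(im,(int((x-x0+.5)*s),12),(int((x-x0+.5)*s),18),(0,0,255),1)
    for y in range(-(-y0//grid)*grid,y1,grid):
        cv2.putText(im,str(y),(0,int((y-y0+.5)*s)+4),0,.35,(0,0,255),1); cv2.line(im,(26,int((y-y0+.5)*s)),(32,int((y-y0+.5)*s)),(0,0,255),1)
    return im
def proj(c,P):
    K=np.array([[c['fx'],0,c['cx']],[0,c['fy'],c['cy']],[0,0,1.]])
    return cv2.projectPoints(np.asarray(P,float).reshape(-1,3),np.array(c['rvec']),np.array(c['tvec']),K,None)[0].reshape(-1,2)
def unproj(c,uv,z):
    M=cv2.Rodrigues(np.array(c['rvec']))[0]; o=-M.T@np.array(c['tvec'])
    d=M.T@np.array([(uv[0]-c['cx'])/c['fx'],(uv[1]-c['cy'])/c['fy'],1]); return o+d*(z-o[2])/d[2]
E
python3 - <<'E'
from h import *
t=read_camera('top')['color'];s=read_camera('side')['color']
cv2.imwrite('pics/jig.png',crop(t,(222,178,316,228),8))
a=crop(t,(118,180,168,243),8);b=crop(s,(224,152,280,192),7)
H=max(a.shape[0],b.shape[0]);pad=lambda i:cv2.copyMakeBorder(i,0,H-i.shape[0],0,0,0)
cv2.imwrite('pics/rest.png',np.hstack([pad(a),pad(b)])); print(H,a.shape,b.shape)
cv2.imwrite('pics/jigs.png',crop(s,(230,205,290,275),8))
E
```

```text
504 (504, 400, 3) (280, 392, 3)
```

View pics/jig.png

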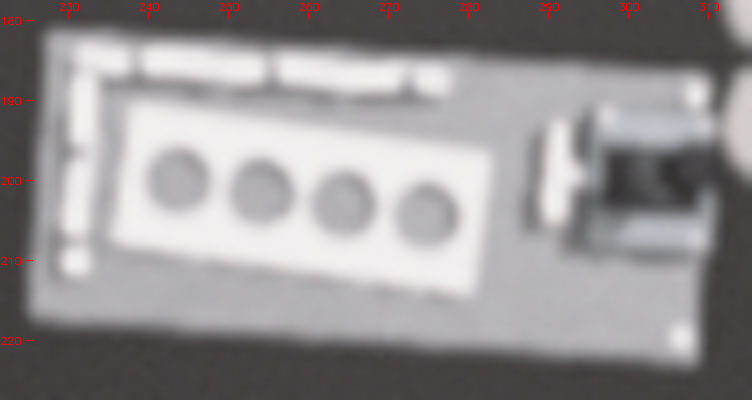

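View pics/rest.png

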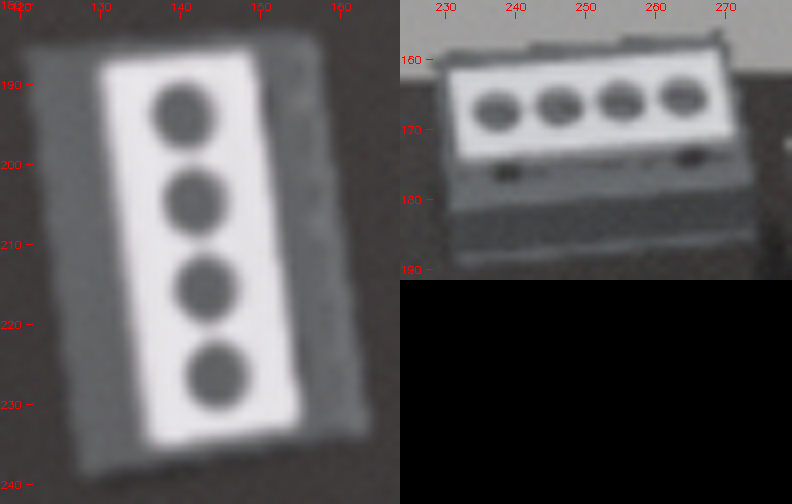

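View pics/jigs.png

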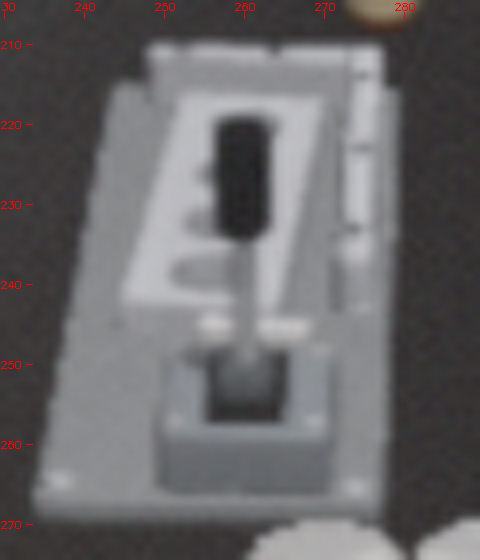

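The crops show the jig outline, the lower plate (turned about 8° in the picture, the jig about 3°) and the upper plate's corners in both views. Next I fit poses to the corner pixels I read off.

```bash
cat > fit.py <<'E'
from h import *
from scipy.optimize import least_squares
T=read_camera('top');S=read_camera('side')
px=lambda L,x0,y0,s,ox=0:np.array([[x0+(a-ox)/s-.5,y0+b/s-.5] for a,b in L])
yawm=lambda a:R.from_euler('z',a).as_matrix()
def fit(f,p0,obs,name):
    g=lambda p:np.concatenate([(proj(c,f(p,P))-uv).ravel() for c,P,uv in obs])
    r=least_squares(g,p0,loss='soft_l1'); print(name,np.round(r.x,4),'res px',np.round(r.fun if 0 else g(r.x).reshape(-1,2),1).tolist()); return r.x
def flat(z): return lambda p,P:np.c_[np.asarray(P),np.full(len(P),z)]@yawm(p[2]).T+[p[0],p[1],0]
q=lambda a,b,l:[(s*a,t*b) for s,t in l]
E
python3 - <<'E'
from fit import *
for c in(T,S): print('cam',-cv2.Rodrigues(np.array(c['rvec']))[0].T@np.array(c['tvec']))
tl=[(1,1),(1,-1),(-1,-1),(-1,1)]
jt=(T,q(65,150,tl),px([(47,30),(708,68),(697,367),(28,320)],222,178,8))
js=(S,q(65,150,[(-1,-1),(1,-1),(-1,1),(1,1)]),px([(35,498),(380,495),(115,83),(398,90)],230,205,8))
for o,n in(([jt,js],'jig'),([jt],'jig top'),([js],'jig side')): j=fit(flat(.012),[.6,-.05,0],[(c,np.array(P)/1e3,u) for c,P,u in o],n)
pt=(T,q(31,80,tl),px([(130,97),(494,150),(470,298),(110,243)],222,178,8))
ps=(S,q(31,80,[(-1,1),(1,1),(-1,-1),(1,-1)]),px([(182,97),(325,97),(122,292),(275,302)],230,205,8))
for o,n in(([pt,ps],'pl'),([pt],'pl top'),([ps],'pl side')): fit(flat(.028),[.6,-.05,0],[(c,np.array(P)/1e3,u) for c,P,u in o],n)
B=R.from_euler('y',-30,degrees=True).as_matrix()
def ru(p,P):
    L=np.c_[P[:,0]+p[3],P[:,1],np.full(len(P),.016)]@B.T+[0,0,.066]
    return L@yawm(p[2]).T+[p[0],p[1],0]
ut=(T,q(31,80,[(1,-1),(-1,-1),(-1,1),(1,1)]),px([(100,65),(252,50),(300,428),(148,447)],118,180,8))
us=(S,q(31,80,[(1,1),(1,-1),(-1,-1),(-1,1)]),px([(447,68),(720,46),(737,133),(460,160)],224,152,7,400))
us2=(S,[(0,60),(0,20),(0,-20),(0,-60)],px([(497,111),(559,106),(621,101),(683,96)],224,152,7,400))
for o,n in(([ut,us],'up'),([ut],'up top'),([us],'up side')): fit(lambda p,P:ru(p,P),[.6,.3,1.5,0],[(c,np.array(P)/1e3,u) for c,P,u in o],n)
E
```

```text
cam [ 0.46703515 -0.11797621  1.43443894]
cam [ 0.52665466 -1.33810631  0.76327585]
jig [ 0.5285 -0.2378 -0.0803] res px [[-0.5, -0.5], [-0.0, 0.1], [-0.5, -1.2], [-0.5, -0.6], [-0.6, 0.6], [0.1, 2.0], [-0.9, 0.5], [-0.4, 0.0]]
jig top [ 0.5265 -0.2392 -0.0787] res px [[-0.1, 0.1], [0.4, 0.6], [-0.1, -0.7], [-0.1, 0.0]]
jig side [ 0.5301 -0.2334 -0.0842] res px [[-0.2, -0.4], [0.3, 1.1], [-0.3, -0.2], [0.2, -0.6]]
pl [ 0.5274 -0.2052 -0.1607] res px [[-0.2, 0.2], [-1.1, 0.1], [-0.5, -1.2], [-0.2, -0.8], [-0.1, 0.1], [-0.4, 1.1], [-0.4, 1.7], [-0.2, 1.7]]
pl top [ 0.5259 -0.2068 -0.1646] res px [[0.3, 0.5], [-0.6, 0.6], [-0.1, -0.7], [0.3, -0.4]]
pl side [ 0.5284 -0.1975 -0.1606] res px [[0.2, -1.0], [-0.2, -0.1], [-0.1, 0.3], [0.1, 0.3]]
up [0.5041 0.1898 1.6951 0.0101] res px [[0.5, -0.5], [-0.5, -0.1], [-0.5, -0.9], [0.5, -0.7], [-0.1, 0.2], [-1.1, 0.4], [-1.3, -0.0], [-0.5, -0.7]]
up top [0.5061 0.15   1.693  0.051 ] res px [[0.3, -0.3], [-0.4, 0.1], [-0.3, -0.0], [0.4, 0.3]]
up side [0.5128 0.1127 1.7163 0.0488] res px [[-0.0, 0.3], [-0.0, 0.1], [0.1, -0.1], [-0.1, -0.3]]
```

```bash
python3 - <<'E'
from fit import *
B=R.from_euler('y',-30,degrees=True).as_matrix()
def ru(p,P):
    P=np.asarray(P)/1e3
    L=np.c_[P[:,0]+p[3]*(P[:,2]>0),P[:,1],P[:,2]]@B.T+[0,0,.066]
    return L@yawm(p[2]).T+[p[0],p[1],0]
o=lambda a,b,z,l:[(s*a,t*b,z) for s,t in l]
lt=[(1,-1),(-1,-1),(-1,1),(1,1)];ls=[(1,1),(1,-1),(-1,-1),(-1,1)]
ut=(T,o(31,80,16,lt),px([(100,65),(252,50),(300,428),(148,447)],118,180,8))
us=(S,o(31,80,16,ls),px([(447,68),(720,46),(737,133),(460,160)],224,152,7,400))
bt=(T,o(58,90,0,lt),px([(22,48),(318,36),(370,432),(82,477)],118,180,8))
bs=(S,o(58,90,0,ls),px([(437,60),(720,35),(752,185),(450,210)],224,152,7,400))
for ob,n in(([ut,us,bt,bs],'all'),([ut,bt],'top'),([us,bs],'side')):
    p=fit(ru,[.5,.2,1.69,0],ob,n); print('  plate top centre',ru(p,[(0,0,16)]).round(4))
E
```

```text
all [0.5037 0.1964 1.6976 0.0045] res px [[0.1, -0.5], [-0.9, -0.1], [-0.8, -1.0], [0.3, -0.7], [-0.0, 0.7], [-1.1, 0.9], [-1.3, 0.4], [-0.4, -0.3], [1.5, -0.1], [-2.2, -1.2], [-1.9, 0.3], [0.8, -0.3], [-1.5, 0.1], [0.2, 0.3], [-0.2, 1.2], [-0.6, 1.3]]
  plate top centre [[0.5042 0.1923 0.0821]]
top [0.5022 0.1945 1.691  0.0054] res px [[0.5, -0.1], [-0.5, 0.4], [-0.6, -0.4], [0.4, -0.3], [2.2, 0.3], [-1.5, -0.7], [-1.5, 0.8], [1.2, 0.0]]
  plate top centre [[0.5026 0.1912 0.0826]]
side [0.506  0.2042 1.7011 0.0025] res px [[0.6, 0.4], [-0.6, 0.5], [-0.7, -0.1], [0.3, -0.7], [-0.9, -0.7], [0.6, -0.4], [0.3, 0.3], [0.1, 0.5]]
  plate top centre [[0.5067 0.1985 0.0811]]
```

```bash
cat >> h.py <<'E'
def cur():
    o=get_obs(); return np.array(o['eef_pos']),R.from_quat(np.roll(o['tool_rot'],-1))
def plan(p,r,P,Rt,N):
    w=(r.inv()*Rt).as_rotvec()/N; A=sum(R.from_rotvec(w*k).as_matrix() for k in range(N))
    d=np.linalg.solve(A,r.inv().apply(np.asarray(P)-p))
    row=np.r_[d/.02,np.degrees(w)/4]; print(N,'rows',row.round(3).tolist(),'TOO BIG' if abs(row).max()>1 else '')
    return np.asarray(P),Rt
def frame(y,z):
    y=np.array(y)/np.linalg.norm(y);z=np.array(z)/np.linalg.norm(z)
    return R.from_matrix(np.c_[np.cross(y,z),y,z])
def axes(yaw):  # slope: h, u, n
    h=np.array([np.cos(yaw),np.sin(yaw),0]);s,c=.5,3**.5/2;k=np.array([0,0,1])
    return h,c*h+s*k,-s*h+c*k
YR=1.694; h_,u_,n_=axes(YR); G=frame(-u_,-n_); PU=np.array([.504,.193,.0822]) # plate top centre
def down(yaw): return frame([np.cos(yaw),np.sin(yaw),0],[0,0,-1])
JIG=np.array([.527,-.238,0]);JY=-.080
def jig(x,y,z): return JIG+R.from_euler('z',JY).apply(np.array([x,y,z])/1e3)
E
python3 - <<'E'
from h import *
s=cur(); s=plan(*s,[.5,-.25,.28],G,24); s=plan(*s,PU+.08*n_,G,24)
print(jig(14,45,0),PU+.08*n_)
E
```

```text
24 rows [0.701, -0.637, 0.065, 0.311, 0.041, 0.153] 
24 rows [0.122, -0.586, 0.648, 0.0, 0.0, 0.0] 
[ 0.54455139 -0.19426273  0.        ] [0.50891569 0.1533032  0.15148203]
```

Emit:
jog_arm(moves=[0.7,-0.64,0.065,0.31,0.04,0.153,1,0.7,-0.64,0.065,0.31,0.04,0.153,1,0.7,-0.64,0.065,0.31,0.04,0.153,1,0.7,-0.64,0.065,0.31,0.04,0.153,1,0.7,-0.64,0.065,0.31,0.04,0.153,1,0.7,-0.64,0.065,0.31,0.04,0.153,1,0.7,-0.64,0.065,0.31,0.04,0.153,1,0.7,-0.64,0.065,0.31,0.04,0.153,1])

```text
t: 1.07
eef_pos: [0.3246, -0.4898, 0.2296]
tool_rot: [-0.087, 0.985, 0.149, -0.006]
contact_force: [0.0, 0.2, 0.1]
gripper_width: 0.998
grasp_force: 0.0
```

Emit:
jog_arm(moves=[0.7,-0.64,0.065,0.31,0.04,0.153,1,0.7,-0.64,0.065,0.31,0.04,0.153,1,0.7,-0.64,0.065,0.31,0.04,0.153,1,0.7,-0.64,0.065,0.31,0.04,0.153,1,0.7,-0.64,0.065,0.31,0.04,0.153,1,0.7,-0.64,0.065,0.31,0.04,0.153,1,0.7,-0.64,0.065,0.31,0.04,0.153,1,0.7,-0.64,0.065,0.31,0.04,0.153,1])

```text
t: 1.73
eef_pos: [0.4065, -0.363, 0.2468]
tool_rot: [-0.174, 0.979, 0.104, -0.011]
contact_force: [0.6, -0.0, -0.0]
gripper_width: 1.004
grasp_force: 0.0
```

Emit:
jog_arm(moves=[0.7,-0.64,0.065,0.31,0.04,0.153,1,0.7,-0.64,0.065,0.31,0.04,0.153,1,0.7,-0.64,0.065,0.31,0.04,0.153,1,0.7,-0.64,0.065,0.31,0.04,0.153,1,0.7,-0.64,0.065,0.31,0.04,0.153,1,0.7,-0.64,0.065,0.31,0.04,0.153,1,0.7,-0.64,0.065,0.31,0.04,0.153,1,0.7,-0.64,0.065,0.31,0.04,0.153,1])

```text
t: 2.4
eef_pos: [0.4998, -0.2479, 0.2805]
tool_rot: [-0.258, 0.964, 0.059, -0.017]
contact_force: [0.4, -0.8, -0.2]
gripper_width: 0.999
grasp_force: 0.0
```

```bash
python3 - <<'E'
from h import *
s=cur(); print(s[0],get_obs()['q'],np.degrees((s[1].inv()*G).as_rotvec())); plan(*s,PU+.08*n_,G,24)
E
```

```text
[ 0.49982921 -0.24787719  0.28052282] [ 0.66954498  0.45672238 -0.13472932  1.57326053 -0.34714902  1.46007604
 -0.80988445] [ 0.03025456  0.08210145 -0.03876871]
24 rows [0.122, -0.582, 0.646, 0.0, 0.001, -0.0]
```

Tracking is good, so I move on to the pregrasp.

Emit:
jog_arm(moves=[0.122,-0.58,0.646,0,0,0,1,0.122,-0.58,0.646,0,0,0,1,0.122,-0.58,0.646,0,0,0,1,0.122,-0.58,0.646,0,0,0,1,0.122,-0.58,0.646,0,0,0,1,0.122,-0.58,0.646,0,0,0,1,0.122,-0.58,0.646,0,0,0,1,0.122,-0.58,0.646,0,0,0,1])

```text
t: 3.07
eef_pos: [0.5023, -0.1145, 0.2368]
tool_rot: [-0.257, 0.964, 0.06, -0.016]
contact_force: [0.9, -0.9, 0.1]
gripper_width: 1.0
grasp_force: 0.0
```

Emit:
jog_arm(moves=[0.122,-0.58,0.646,0,0,0,1,0.122,-0.58,0.646,0,0,0,1,0.122,-0.58,0.646,0,0,0,1,0.122,-0.58,0.646,0,0,0,1,0.122,-0.58,0.646,0,0,0,1,0.122,-0.58,0.646,0,0,0,1,0.122,-0.58,0.646,0,0,0,1,0.122,-0.58,0.646,0,0,0,1])

```text
t: 3.73
eef_pos: [0.5054, 0.0188, 0.1935]
tool_rot: [-0.257, 0.964, 0.06, -0.016]
contact_force: [0.5, -0.8, 0.0]
gripper_width: 1.003
grasp_force: 0.0
```

Emit:
jog_arm(moves=[0.122,-0.58,0.646,0,0,0,1,0.122,-0.58,0.646,0,0,0,1,0.122,-0.58,0.646,0,0,0,1,0.122,-0.58,0.646,0,0,0,1,0.122,-0.58,0.646,0,0,0,1,0.122,-0.58,0.646,0,0,0,1,0.122,-0.58,0.646,0,0,0,1,0.122,-0.58,0.646,0,0,0,1])

```text
t: 4.4
eef_pos: [0.5085, 0.1522, 0.1502]
tool_rot: [-0.258, 0.964, 0.06, -0.016]
contact_force: [-0.5, 0.4, 0.0]
gripper_width: 0.999
grasp_force: 0.0
```

```bash
python3 - <<'E'
from h import *
s=cur(); print(s[0]-(PU+.08*n_),get_obs()['q'],np.degrees((s[1].inv()*G).as_rotvec()))
a=crop('top',(105,165,185,245),6);b=crop('side',(220,110,290,190),5)
H=480;pad=lambda i:cv2.copyMakeBorder(i,0,H-i.shape[0],0,0,0)
cv2.imwrite('pics/pre.png',np.hstack([pad(a),pad(b)])[:,:800])
E
```

```text
[-0.00038217 -0.00106019 -0.00131093] [ 0.20054516  0.42553612 -0.37049735  1.99248192 -0.52361241  0.81353792
 -1.21029872] [ 0.09344854  0.05490146 -0.00908106]
```

View pics/pre.png

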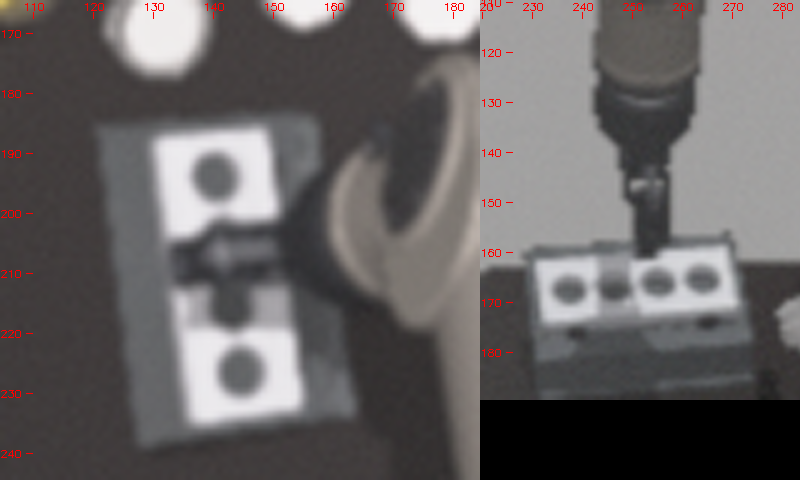

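The gripper is centred over the plate: in the top view the fingers span about (133–150, 207), and in the side view they sit between holes 2 and 3. I descend along the tool's z.

Emit:
jog_arm(moves=[0,0,0.8,0,0,0,1,0,0,0.8,0,0,0,1,0,0,0.8,0,0,0,1,0,0,0.8,0,0,0,1,0,0,0.6,0,0,0,1,0,0,0.4,0,0,0,1,0,0,0.2,0,0,0,1,0,0,0.1,0,0,0,1])

```text
t: 5.17
eef_pos: [0.5029, 0.1957, 0.0721]
tool_rot: [-0.258, 0.964, 0.059, -0.017]
contact_force: [0.1, -0.4, 0.1]
gripper_width: 1.001
grasp_force: 0.0
```

Emit:
jog_arm(moves=[0,0,0.1,0,0,0,1,0,0,0.1,0,0,0,1,0,0,0.1,0,0,0,1,0,0,0.1,0,0,0,1,0,0,0,0,0,0,1,0,0,0,0,0,0,1,0,0,0,0,0,0,1,0,0,0,0,0,0,1])

```text
t: 5.83
eef_pos: [0.5023, 0.2, 0.0655]
tool_rot: [-0.258, 0.964, 0.06, -0.017]
contact_force: [-0.1, -0.9, -0.1]
gripper_width: 0.998
grasp_force: 0.0
```

Emit:
jog_arm(moves=[0,0,0,0,0,0,0.85,0,0,0,0,0,0,0.8,0,0,0,0,0,0,0.75,0,0,0,0,0,0,0.7,0,0,0,0,0,0,0.65,0,0,0,0,0,0,0.6,0,0,0,0,0,0,0.6,0,0,0,0,0,0,0.6], grip_force=30)

```text
t: 6.5
eef_pos: [0.5023, 0.1999, 0.0656]
tool_rot: [-0.258, 0.964, 0.06, -0.017]
contact_force: [-1.4, -3.3, 5.0]
gripper_width: 0.717
grasp_force: 33.1
```

Gripped: the opening of 0.717 corresponds to about 61 mm. I tighten the grip and lift along the slope normal.

Emit:
jog_arm(moves=[0,0,0,0,0,0,0.6,0,0,0,0,0,0,0.6,0,0,-0.1,0,0,0,0.6,0,0,-0.2,0,0,0,0.6,0,0,-0.4,0,0,0,0.6,0,0,-0.6,0,0,0,0.6,0,0,-0.8,0,0,0,0.6,0,0,-0.8,0,0,0,0.6], grip_force=70)

```text
t: 7.17
eef_pos: [0.5054, 0.1709, 0.1161]
tool_rot: [-0.258, 0.964, 0.06, -0.017]
contact_force: [0.1, 0.2, -2.3]
gripper_width: 0.705
grasp_force: 76.0
```

Emit:
jog_arm(moves=[0,0,-0.8,0,0,0,0.6,0,0,-0.8,0,0,0,0.6,0,0,-0.8,0,0,0,0.6,0,0,-0.8,0,0,0,0.6,0,0,-0.8,0,0,0,0.6,0,0,-0.5,0,0,0,0.6,0,0,-0.2,0,0,0,0.6,0,0,0,0,0,0,0.6])

```text
t: 7.83
eef_pos: [0.5122, 0.1243, 0.1977]
tool_rot: [-0.257, 0.964, 0.059, -0.016]
contact_force: [0.5, 0.3, -2.2]
gripper_width: 0.701
grasp_force: 76.1
```

```bash
cat >> h.py <<'E'
PL=np.array([.5268,-.206,0]);LY=-.163
E
python3 - <<'E'
from h import *
s=cur(); print(s[0])
D=down(LY); s=plan(*s,np.r_[PL[:2],.2],D,32)
cv2.imwrite('pics/lift.png',np.hstack([crop('top',(110,170,210,260),4),crop('side',(220,100,320,190),4)]))
E
```

```text
[0.51219833 0.12434029 0.1977211 ]
32 rows [-0.355, 0.406, -0.137, -0.2, -0.15, -0.561]
```

View pics/lift.png

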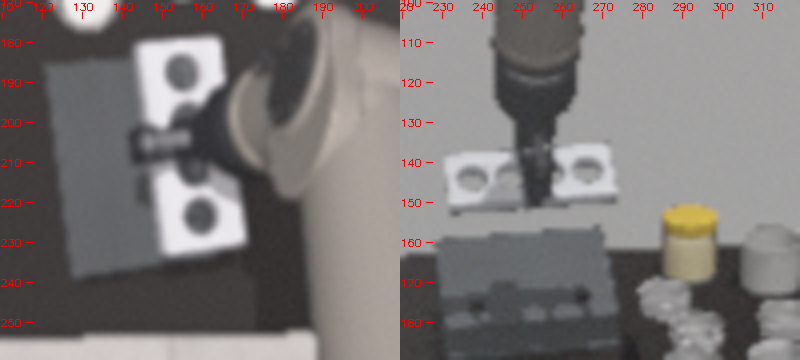

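The plate is held firmly and level across the fingers, with the grip within about 1 mm of mid-length (side view: plate mid at u≈253.5, finger at 253.8). I check the arc of the transit path first.

```bash
python3 - <<'E'
from h import *
p,r=cur(); row=np.array([-0.355,0.406,-0.137,-0.2,-0.15,-0.561])
for k in range(32):
    p=p+r.apply(row[:3]*.02); r=r*R.from_rotvec(np.radians(row[3:]*4))
    if k%4==3: print(k,p.round(3),(r.apply([[.08,.0,0],[-.08,0,0]])[:,2]+p[2]).round(3))
E
```

```text
3 [0.49  0.087 0.19 ] [0.193 0.187]
7 [0.474 0.045 0.185] [0.19 0.18]
11 [0.466 0.002 0.181] [0.188 0.175]
15 [ 0.465 -0.043  0.18 ] [0.186 0.173]
19 [ 0.471 -0.087  0.18 ] [0.187 0.174]
23 [ 0.483 -0.129  0.183] [0.189 0.178]
27 [ 0.502 -0.169  0.19 ] [0.192 0.187]
31 [ 0.526 -0.205  0.199] [0.199 0.199]
```

Heights stay above 0.17 m along the whole path, so it clears everything. Transit now.

Emit:
jog_arm(moves=[-0.355,0.406,-0.137,-0.2,-0.15,-0.561,0.6,-0.355,0.406,-0.137,-0.2,-0.15,-0.561,0.6,-0.355,0.406,-0.137,-0.2,-0.15,-0.561,0.6,-0.355,0.406,-0.137,-0.2,-0.15,-0.561,0.6,-0.355,0.406,-0.137,-0.2,-0.15,-0.561,0.6,-0.355,0.406,-0.137,-0.2,-0.15,-0.561,0.6,-0.355,0.406,-0.137,-0.2,-0.15,-0.561,0.6,-0.355,0.406,-0.137,-0.2,-0.15,-0.561,0.6])

```text
t: 8.6
eef_pos: [0.4739, 0.0453, 0.1845]
tool_rot: [-0.2, 0.954, 0.222, -0.014]
contact_force: [-0.8, 0.1, -2.2]
gripper_width: 0.706
grasp_force: 76.2
```

Emit:
jog_arm(moves=[-0.355,0.406,-0.137,-0.2,-0.15,-0.561,0.6,-0.355,0.406,-0.137,-0.2,-0.15,-0.561,0.6,-0.355,0.406,-0.137,-0.2,-0.15,-0.561,0.6,-0.355,0.406,-0.137,-0.2,-0.15,-0.561,0.6,-0.355,0.406,-0.137,-0.2,-0.15,-0.561,0.6,-0.355,0.406,-0.137,-0.2,-0.15,-0.561,0.6,-0.355,0.406,-0.137,-0.2,-0.15,-0.561,0.6,-0.355,0.406,-0.137,-0.2,-0.15,-0.561,0.6])

```text
t: 9.27
eef_pos: [0.4647, -0.0425, 0.1792]
tool_rot: [-0.138, 0.916, 0.377, -0.01]
contact_force: [0.0, -0.4, -1.3]
gripper_width: 0.704
grasp_force: 76.2
```

Emit:
jog_arm(moves=[-0.355,0.406,-0.137,-0.2,-0.15,-0.561,0.6,-0.355,0.406,-0.137,-0.2,-0.15,-0.561,0.6,-0.355,0.406,-0.137,-0.2,-0.15,-0.561,0.6,-0.355,0.406,-0.137,-0.2,-0.15,-0.561,0.6,-0.355,0.406,-0.137,-0.2,-0.15,-0.561,0.6,-0.355,0.406,-0.137,-0.2,-0.15,-0.561,0.6,-0.355,0.406,-0.137,-0.2,-0.15,-0.561,0.6,-0.355,0.406,-0.137,-0.2,-0.15,-0.561,0.6])

```text
t: 9.93
eef_pos: [0.4833, -0.129, 0.1829]
tool_rot: [-0.071, 0.851, 0.52, -0.006]
contact_force: [-0.3, 1.0, -2.4]
gripper_width: 0.698
grasp_force: 76.2
```

Emit:
jog_arm(moves=[-0.355,0.406,-0.137,-0.2,-0.15,-0.561,0.6,-0.355,0.406,-0.137,-0.2,-0.15,-0.561,0.6,-0.355,0.406,-0.137,-0.2,-0.15,-0.561,0.6,-0.355,0.406,-0.137,-0.2,-0.15,-0.561,0.6,-0.355,0.406,-0.137,-0.2,-0.15,-0.561,0.6,-0.355,0.406,-0.137,-0.2,-0.15,-0.561,0.6,-0.355,0.406,-0.137,-0.2,-0.15,-0.561,0.6,-0.355,0.406,-0.137,-0.2,-0.15,-0.561,0.6])

```text
t: 10.6
eef_pos: [0.5265, -0.2048, 0.1979]
tool_rot: [-0.002, 0.761, 0.649, -0.001]
contact_force: [0.8, 0.3, -2.1]
gripper_width: 0.698
grasp_force: 76.2
```

```bash
python3 - <<'E'
from h import *
p,r=cur(); print(p,np.degrees((r.inv()*down(LY)).as_rotvec()),get_obs()['q'])
# contact expected at TCP z ~ .028-.002
plan(p,r,np.r_[PL[:2],.045],down(LY),8)
E
```

```text
[ 0.52653753 -0.20476853  0.19786249] [-0.22844442 -0.03981137  0.20085861] [ 0.51861639  0.35484079 -0.32138402  1.83688418  0.13242941  0.97478644
 -0.01855632]
8 rows [-0.008, 0.005, 0.955, -0.007, -0.001, 0.006]
```

```bash
python3 - <<'E'
from h import *
p,r=cur()
plan(p,r,np.r_[PL[:2]+[-.005,.0004],.045],down(LY),8)
E
```

```text
8 rows [-0.01, -0.026, 0.955, -0.007, -0.001, 0.006]
```

Emit:
jog_arm(moves=[-0.01,-0.026,0.955,-0.007,0,0.006,0.6,-0.01,-0.026,0.955,-0.007,0,0.006,0.6,-0.01,-0.026,0.955,-0.007,0,0.006,0.6,-0.01,-0.026,0.955,-0.007,0,0.006,0.6,-0.01,-0.026,0.955,-0.007,0,0.006,0.6,-0.01,-0.026,0.955,-0.007,0,0.006,0.6,-0.01,-0.026,0.8,-0.007,0,0.006,0.6,-0.01,-0.026,0.5,-0.007,0,0.006,0.6])

```text
t: 11.27
eef_pos: [0.5208, -0.2049, 0.0557]
tool_rot: [-0.001, 0.763, 0.646, -0.0]
contact_force: [-0.5, -0.0, -2.5]
gripper_width: 0.701
grasp_force: 76.1
```

Emit:
jog_arm(moves=[0,0,0.25,0,0,0,0.6,0,0,0.2,0,0,0,0.6,0,0,0.15,0,0,0,0.6,0,0,0.1,0,0,0,0.6,0,0,0.1,0,0,0,0.6,0,0,0.1,0,0,0,0.6,0,0,0,0,0,0,0.6,0,0,0,0,0,0,0.6])

```text
t: 11.93
eef_pos: [0.5225, -0.2064, 0.0407]
tool_rot: [0.001, 0.763, 0.646, 0.001]
contact_force: [0.5, 0.3, -1.7]
gripper_width: 0.704
grasp_force: 76.1
```

```bash
python3 - <<'E'
from h import *
print(cur()[0],get_obs()['contact_force'])
cv2.imwrite('pics/low.png',np.hstack([crop('side',(225,185,300,275),6),crop('top',(220,170,278,260),6)]))
E
```

```text
[ 0.52248609 -0.20642299  0.04069378] [ 0.48136628  0.33268074 -1.67258802]
```

View pics/low.png

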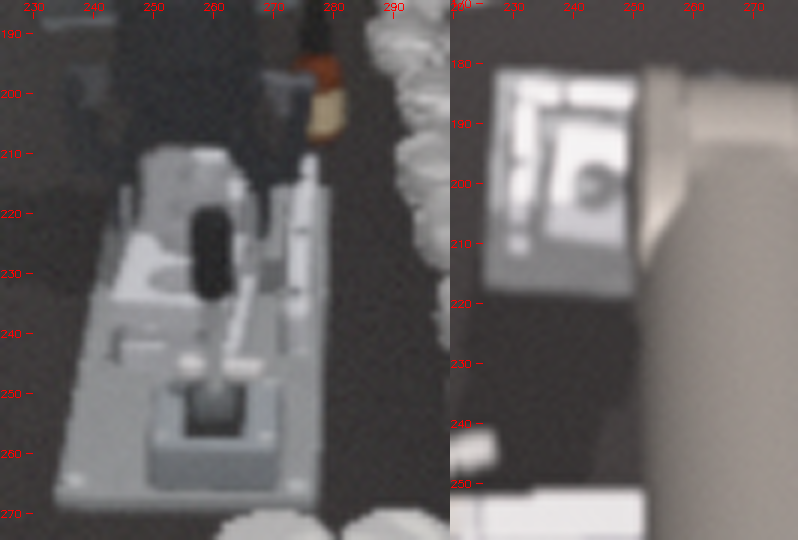

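The plate hovers about 13 mm over the lower one, with the fingers clear of the back fence (side view: finger at u≈268, fence at 275). I lower it slowly.

Emit:
jog_arm(moves=[0,0,0.08,0,0,0,0.6,0,0,0.08,0,0,0,0.6,0,0,0.08,0,0,0,0.6,0,0,0.07,0,0,0,0.6,0,0,0.06,0,0,0,0.6,0,0,0.05,0,0,0,0.6,0,0,0.03,0,0,0,0.6,0,0,0,0,0,0,0.6])

```text
t: 12.7
eef_pos: [0.5223, -0.2063, 0.0313]
tool_rot: [0.001, 0.763, 0.646, 0.0]
contact_force: [0.6, -0.3, -1.9]
gripper_width: 0.704
grasp_force: 76.1
```

Emit:
jog_arm(moves=[0,0,0.03,0,0,0,0.6,0,0,0.03,0,0,0,0.6,0,0,0.03,0,0,0,0.6,0,0,0.02,0,0,0,0.6,0,0,0.02,0,0,0,0.6,0,0,0.02,0,0,0,0.6,0,0,0,0,0,0,0.6,0,0,0,0,0,0,0.6])

```text
t: 13.37
eef_pos: [0.5224, -0.2064, 0.0285]
tool_rot: [0.001, 0.763, 0.646, 0.001]
contact_force: [0.1, -0.1, -1.1]
gripper_width: 0.7
grasp_force: 76.1
```

Emit:
jog_arm(moves=[0,0,0.02,0,0,0,0.6,0,0,0.02,0,0,0,0.6,0,0,0.02,0,0,0,0.6,0,0,0.02,0,0,0,0.6,0,0,0.02,0,0,0,0.6,0,0,0.02,0,0,0,0.6,0,0,0,0,0,0,0.6,0,0,0,0,0,0,0.6])

```text
t: 14.03
eef_pos: [0.5225, -0.2064, 0.0281]
tool_rot: [0.001, 0.763, 0.646, 0.0]
contact_force: [-6.5, 2.0, 19.4]
gripper_width: 0.701
grasp_force: 78.6
```

Contact is at z=0.0281, meaning the plate is sitting on the lower one. I ease off, release a little, then lift.

Emit:
jog_arm(moves=[0,0,-0.04,0,0,0,0.6,0,0,-0.04,0,0,0,0.6,0,0,0,0,0,0,0.72,0,0,0,0,0,0,0.74,0,0,0,0,0,0,0.76,0,0,0,0,0,0,0.78,0,0,0,0,0,0,0.78,0,0,0,0,0,0,0.78])

```text
t: 14.7
eef_pos: [0.5225, -0.2064, 0.0276]
tool_rot: [0.001, 0.763, 0.646, 0.001]
contact_force: [-0.0, 0.1, -0.7]
gripper_width: 0.783
grasp_force: 0.0
```

Emit:
jog_arm(moves=[0,0,-0.1,0,0,0,0.78,0,0,-0.2,0,0,0,0.78,0,0,-0.4,0,0,0,0.78,0,0,-0.6,0,0,0,0.8,0,0,-0.8,0,0,0,0.9,0,0,-0.8,0,0,0,1,0,0,-0.8,0,0,0,1,0,0,-0.5,0,0,0,1])

```text
t: 15.37
eef_pos: [0.5233, -0.2066, 0.1145]
tool_rot: [0.002, 0.763, 0.646, 0.001]
contact_force: [-0.1, 0.7, 0.2]
gripper_width: 1.001
grasp_force: 0.0
```

```bash
python3 - <<'E'
from h import *
p,r=cur(); print(p)
# retreat to in front of stack, turn so that tool y ~ along jig y
for y in (JY-np.pi/2,JY+np.pi/2):
    D=down(y); s=plan(p,r,np.r_[jig(-53,36,0)[:2],.10],D,24)
print(jig(-53,36,0))
cv2.imwrite('pics/rel.png',np.hstack([crop('side',(225,185,300,275),6),crop('top',(220,170,278,260),6)]))
E
```

```text
[ 0.52330017 -0.20661251  0.11454345]
24 rows [-0.069, -0.083, 0.03, 0.003, -0.002, 0.886] 
24 rows [0.08, -0.076, 0.03, 0.002, 0.003, -0.989] 
[ 0.47704644 -0.19787966  0.        ]
```

View pics/rel.png

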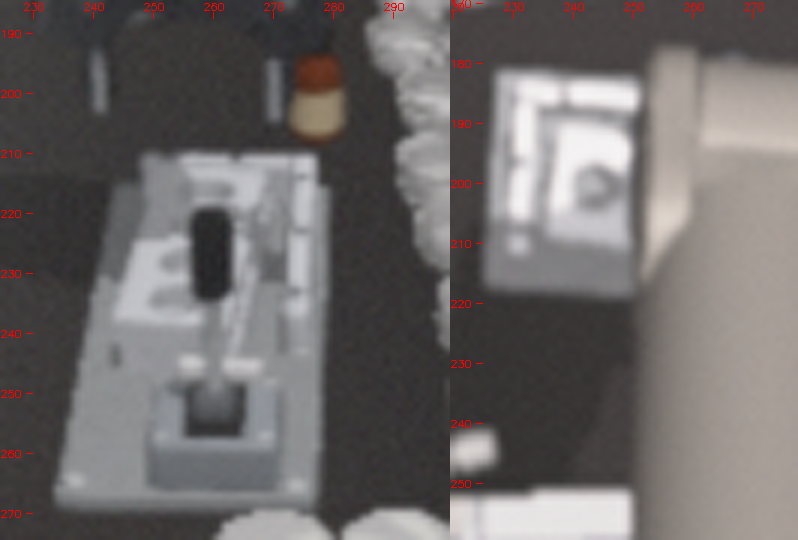

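The upper plate lies on the lower one, with both fingers clear at (241,203) and (270,205) in the side view. From those pixels I work out where the open tips really are.

```bash
python3 - <<'E'
from h import *
p,r=cur(); S=read_camera('side')
for b in (0,.006,.013): print(b,proj(S,[p+r.apply([x,y,-b]) for y in(-.05,.05) for x in (-.011,.011)]).round(1).tolist())
plan(p,r,np.r_[jig(-62,33,0)[:2],.10],down(JY-np.pi/2),24)
E
```

```text
0 [[240.1, 208.4], [241.3, 205.1], [270.9, 209.9], [271.7, 206.5]]
0.006 [[240.0, 206.8], [241.2, 203.5], [270.8, 208.3], [271.7, 204.9]]
0.013 [[239.9, 204.9], [241.1, 201.6], [270.8, 206.4], [271.6, 203.0]]
24 rows [-0.089, -0.094, 0.029, 0.003, -0.002, 0.886]
```

Emit:
jog_arm(moves=[-0.09,-0.094,0.03,0,0,0.886,1,-0.09,-0.094,0.03,0,0,0.886,1,-0.09,-0.094,0.03,0,0,0.886,1,-0.09,-0.094,0.03,0,0,0.886,1,-0.09,-0.094,0.03,0,0,0.886,1,-0.09,-0.094,0.03,0,0,0.886,1,-0.09,-0.094,0.03,0,0,0.886,1,-0.09,-0.094,0.03,0,0,0.886,1])

```text
t: 16.18
eef_pos: [0.5022, -0.2138, 0.1057]
tool_rot: [-0.0, 0.899, 0.438, -0.0]
contact_force: [0.9, -0.1, -0.2]
gripper_width: 1.0
grasp_force: 0.0
```

Emit:
jog_arm(moves=[-0.09,-0.094,0.03,0,0,0.886,1,-0.09,-0.094,0.03,0,0,0.886,1,-0.09,-0.094,0.03,0,0,0.886,1,-0.09,-0.094,0.03,0,0,0.886,1,-0.09,-0.094,0.03,0,0,0.886,1,-0.09,-0.094,0.03,0,0,0.886,1,-0.09,-0.094,0.03,0,0,0.886,1,-0.09,-0.094,0.03,0,0,0.886,1])

```text
t: 16.85
eef_pos: [0.4817, -0.2115, 0.101]
tool_rot: [-0.0, 0.979, 0.205, -0.0]
contact_force: [-0.1, 0.4, -0.4]
gripper_width: 1.002
grasp_force: 0.0
```

Emit:
jog_arm(moves=[-0.09,-0.094,0.03,0,0,0.886,1,-0.09,-0.094,0.03,0,0,0.886,1,-0.09,-0.094,0.03,0,0,0.886,1,-0.09,-0.094,0.03,0,0,0.886,1,-0.09,-0.094,0.03,0,0,0.886,1,-0.09,-0.094,0.03,0,0,0.886,1,-0.09,-0.094,0.03,0,0,0.886,1,-0.09,-0.094,0.03,0,0,0.886,1])

```text
t: 17.52
eef_pos: [0.4648, -0.1996, 0.0962]
tool_rot: [-0.0, 0.999, -0.041, -0.0]
contact_force: [-0.5, -1.0, 0.1]
gripper_width: 1.0
grasp_force: 0.0
```

```bash
python3 - <<'E'
from h import *
p,r=cur(); print(p,jig(-62,33,0),np.degrees((r.inv()*down(JY-np.pi/2)).as_rotvec()))
plan(p,r,np.r_[jig(-62,33,0)[:2],.008],down(JY-np.pi/2),8)
print(r.as_matrix().round(2).tolist())
E
```

```text
[ 0.46481152 -0.19961891  0.09618117] [ 0.46783548 -0.20015083  0.        ] [-0.0041035   0.01520039 -0.15660464]
8 rows [0.019, 0.002, 0.551, -0.0, 0.0, -0.005] 
[[1.0, -0.08, -0.0], [-0.08, -1.0, 0.0], [-0.0, -0.0, -1.0]]
```

Emit:
jog_arm(moves=[0,0,0.8,0,0,0,1,0,0,0.8,0,0,0,1,0,0,0.8,0,0,0,1,0,0,0.8,0,0,0,1,0,0,0.6,0,0,0,1,0,0,0.4,0,0,0,1,0,0,0.2,0,0,0,1,0,0,0.1,0,0,0,1])

```text
t: 18.18
eef_pos: [0.4654, -0.1998, 0.0064]
tool_rot: [-0.0, 0.999, -0.04, 0.0]
contact_force: [-0.1, 0.3, -0.8]
gripper_width: 0.996
grasp_force: 0.0
```

Emit:
jog_arm(moves=[0,0,0.05,0,0,0,1,0,0,0.05,0,0,0,1,0,0,0,0,0,0,1,0.2,0,0,0,0,0,1,0.2,0,0,0,0,0,1,0.1,0,0,0,0,0,1,0,0,0,0,0,0,1,0,0,0,0,0,0,1])

```text
t: 18.85
eef_pos: [0.4762, -0.2007, 0.0053]
tool_rot: [0.0, 0.999, -0.04, 0.001]
contact_force: [-0.7, 0.6, 0.3]
gripper_width: 0.995
grasp_force: 0.0
```

```bash
python3 - <<'E'
from h import *
p,r=cur(); print(p,R.from_euler('z',-JY).apply(p-JIG)*1e3,get_obs()['contact_force'])
im=crop('side',(225,185,300,275),6); t=crop('top',(220,170,278,260),6)
cv2.imwrite('pics/push0.png',np.hstack([im,t]))
E
```

```text
[ 0.47617636 -0.20073165  0.00528919] [-53.63938221  33.08759819   5.28918502] [-0.69213653  0.59925971  0.26079111]
```

View pics/push0.png

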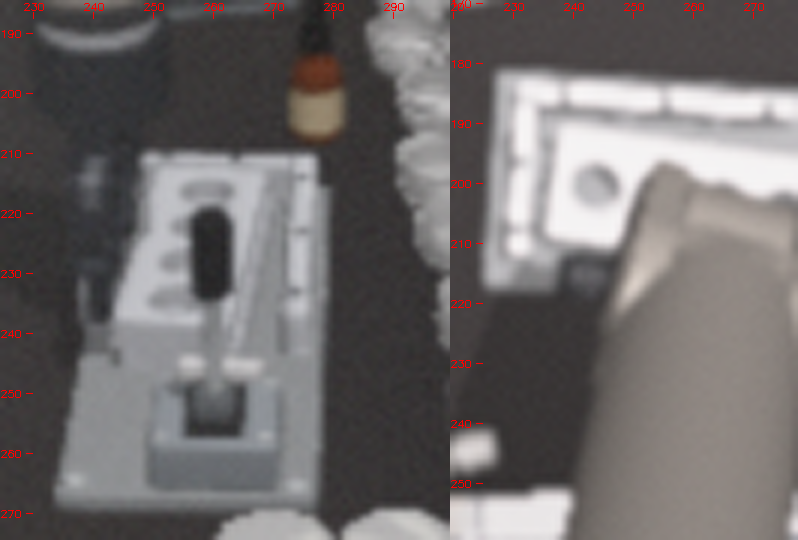

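The push picture shows the near finger in front of the stack at (240,237), not touching it yet. I lower 2 mm and push along tool x.

Emit:
jog_arm(moves=[0,0,0.06,0,0,0,1,0,0,0.06,0,0,0,1,0.1,0,0,0,0,0,1,0.1,0,0,0,0,0,1,0.1,0,0,0,0,0,1,0.1,0,0,0,0,0,1,0.1,0,0,0,0,0,1,0.1,0,0,0,0,0,1])

```text
t: 19.62
eef_pos: [0.4877, -0.2018, 0.0027]
tool_rot: [0.0, 0.999, -0.04, 0.001]
contact_force: [-2.5, -0.4, 0.5]
gripper_width: 1.001
grasp_force: 0.9
```

Emit:
jog_arm(moves=[0.1,0,0,0,0,0,1,0.1,0,0,0,0,0,1,0.1,0,0,0,0,0,1,0.1,0,0,0,0,0,1,0,0,0,0,0,0,1,0,0,0,0,0,0,1,0,0,0,0,0,0,1,0,0,0,0,0,0,1])

```text
t: 20.28
eef_pos: [0.4965, -0.2023, 0.0031]
tool_rot: [0.0, 0.999, -0.04, 0.001]
contact_force: [0.3, -0.2, -0.3]
gripper_width: 0.998
grasp_force: 0.0
```

Emit:
jog_arm(moves=[0.06,0,0,0,0,0,1,0.06,0,0,0,0,0,1,0.06,0,0,0,0,0,1,0.05,0,0,0,0,0,1,0,0,0,0,0,0,1,0,0,0,0,0,0,1,0,0,0,0,0,0,1,0,0,0,0,0,0,1])

```text
t: 20.95
eef_pos: [0.5007, -0.2027, 0.0028]
tool_rot: [0.0, 0.999, -0.04, 0.001]
contact_force: [-0.7, -0.3, -0.8]
gripper_width: 1.003
grasp_force: 0.6
```

Emit:
jog_arm(moves=[0.03,0,0,0,0,0,1,0.03,0,0,0,0,0,1,0.03,0,0,0,0,0,1,0,0,0,0,0,0,1,0,0,0,0,0,0,1,0,0,0,0,0,0,1,0,0,0,0,0,0,1,0,0,0,0,0,0,1])

```text
t: 21.62
eef_pos: [0.5021, -0.2027, 0.0028]
tool_rot: [0.0, 0.999, -0.04, 0.001]
contact_force: [-2.7, 0.6, -0.5]
gripper_width: 1.0
grasp_force: 1.5
```

```bash
python3 - <<'E'
from h import *
p,r=cur();o=get_obs(); print(R.from_euler('z',-JY).apply(p-JIG)*1e3,o['contact_force'],o['torque'])
E
```

```text
[-27.68053879  33.15076708   2.78856947] [-2.71964813  0.5532892  -0.45235873] [0.1592026  0.63757902 0.01490737]
```

Emit:
jog_arm(moves=[0.03,0,0,0,0,0,1,0.03,0,0,0,0,0,1,0.03,0,0,0,0,0,1,0.03,0,0,0,0,0,1,0,0,0,0,0,0,1,0,0,0,0,0,0,1,0,0,0,0,0,0,1,0,0,0,0,0,0,1])

```text
t: 22.28
eef_pos: [0.5025, -0.2027, 0.0027]
tool_rot: [-0.0, 0.999, -0.04, -0.001]
contact_force: [-8.4, 1.3, 6.4]
gripper_width: 1.003
grasp_force: 4.3
```

Fence contact is at jig x≈-27.3, close to the predicted -28. I press a little more to square the pair, then back away.

Emit:
jog_arm(moves=[0.03,0,0,0,0,0,1,0.03,0,0,0,0,0,1,0.03,0,0,0,0,0,1,0.03,0,0,0,0,0,1,0,0,0,0,0,0,1,0,0,0,0,0,0,1,0,0,0,0,0,0,1,0,0,0,0,0,0,1])

```text
t: 22.95
eef_pos: [0.5024, -0.2028, 0.0023]
tool_rot: [-0.001, 0.999, -0.04, -0.003]
contact_force: [-13.9, 2.8, 10.0]
gripper_width: 1.001
grasp_force: 7.0
```

```bash
python3 - <<'E'
from h import *
p,r=cur();o=get_obs(); print(R.from_euler('z',-JY).apply(p-JIG)*1e3,o['contact_force'],o['torque'],np.degrees((r.inv()*down(JY-np.pi/2)).as_rotvec()))
E
```

```text
[-27.30062252  33.12338304   2.33193026] [-13.89312812   2.77786108  10.034673  ] [ 0.44709142  2.55418013 -0.05045687] [-0.05405438  0.37768096 -0.04350568]
```

Emit:
jog_arm(moves=[-0.1,0,-0.03,0,0,0,1,-0.2,0,0,0,0,0,1,-0.4,0,0,0,0,0,1,-0.6,0,0,0,0,0,1,-0.3,0,-0.6,0,0,0,1,0,0,-0.9,0,0,0,1,0,0,-0.9,0,0,0,1,0,0,-0.9,0,0,0,1])

```text
t: 23.62
eef_pos: [0.4756, -0.2008, 0.0705]
tool_rot: [0.0, 0.999, -0.04, 0.002]
contact_force: [1.0, -0.2, 0.3]
gripper_width: 0.995
grasp_force: 0.0
```

```bash
python3 - <<'E'
from h import *
p,r=cur(); print(p)
# next: beside lever on its -y side, high; fingers shut, same yaw. grip at jig(14,-120), z .1345
a=jig(14,-165,0); print(jig(14,-120,134))
s=plan(p,r,np.r_[jig(-60,-165,0)[:2],.2],down(JY-np.pi/2),12)
s=plan(*s,np.r_[a[:2],.2],down(JY-np.pi/2),5); s=plan(*s,np.r_[a[:2],.118],down(JY-np.pi/2),6)
# other objects (beaker/tape) world positions
T=read_camera('top')
for n,uv,z in(('tape',(512/1.5,350/1.5),.012),('beaker',(553/1.5,343/1.5),.09)): print(n,unproj(T,uv,z).round(3))
E
```

```text
[ 0.4755955  -0.20081001  0.07048933]
[ 0.53136546 -0.35873501  0.134     ]
12 rows [-0.023, 0.825, -0.539, 0.001, -0.005, 0.001] 
5 rows [0.74, 0.0, 0.0, 0.0, 0.0, 0.0] 
6 rows [0.0, 0.0, 0.683, 0.0, 0.0, 0.0] 
tape [ 0.41  -0.501  0.012]
beaker [ 0.427 -0.574  0.09 ]
```

Emit:
jog_arm(moves=[-0.02,0.5,-0.9,0,0,0,0.6,-0.02,0.825,-0.9,0,0,0,0.3,-0.02,0.9,-0.9,0,0,0,0,-0.02,0.9,-0.9,0,0,0,0,-0.02,0.9,-0.7,0,0,0,0,-0.02,0.9,-0.6,0,0,0,0,-0.02,0.9,-0.5,0,0,0,0,-0.02,0.9,-0.4,0,0,0,0])

```text
t: 24.33
eef_pos: [0.4617, -0.3358, 0.1869]
tool_rot: [0.001, 0.999, -0.04, 0.003]
contact_force: [0.1, -0.4, 0.2]
gripper_width: 0.001
grasp_force: 0.0
```

Emit:
jog_arm(moves=[0,0.9,-0.4,0,0,0,0,0,0.9,-0.3,0,0,0,0,0,0.9,0,0,0,0,0,0.3,0.4,0,0,0,0,0,0.8,0,0,0,0,0,0,0.8,0,0,0,0,0,0,0.8,0,0,0,0,0,0,0.6,0,0,0,0,0,0])

```text
t: 25.0
eef_pos: [0.5241, -0.4007, 0.1993]
tool_rot: [0.0, 0.999, -0.039, 0.002]
contact_force: [0.6, 0.3, 0.9]
gripper_width: -0.002
grasp_force: 0.0
```

```bash
cat > chk.py <<'E'
from fit import *
p,r=cur();print('tcp jig',(R.from_euler('z',-JY).apply(p-JIG)*1e3).round(1),get_obs()['t'])
# holes in the upper plate top (z=.044), top view: dark blobs inside the bright plate
u0,v0=222,178; g=cv2.cvtColor(T['color'],cv2.COLOR_BGR2GRAY)[v0:228,u0:316]
g8=cv2.resize(g,None,fx=8,fy=8,interpolation=cv2.INTER_CUBIC); print(g.min(),g.max())
b=(g8>190).astype(np.uint8)
cn,_=cv2.findContours(b,cv2.RETR_LIST,cv2.CHAIN_APPROX_NONE)
for c in cn:
    A=cv2.contourArea(c)/64
    if A>15:
        (cx,cy),(w,h),a=cv2.minAreaRect(c); m=unproj(T,(u0+(cx+.5)/8-.5,v0+(cy+.5)/8-.5),.044)
        print('A %.0f'%A,np.round([w/8,h/8,a],1),'jig mm',(R.from_euler('z',-JY).apply(m-JIG)*1e3).round(1))
E
python3 chk.py
```

```text
tcp jig [  10.6 -161.7  199. ] 25.1
48 243
A 42 [7.  7.5 0. ] jig mm [ 14.8 -23.9  44. ]
A 42 [7.1 7.2 0. ] jig mm [15.5 13.4 44. ]
A 43 [7.4 7.4 0. ] jig mm [15.5 50.7 44. ]
A 44 [7.4 7.4 0. ] jig mm [14.9 87.6 44. ]
A 44 [ 4.9 13.8  5.4] jig mm [ 16.  -82.5  44. ]
A 43 [ 6.8 13.8 82.3] jig mm [  42.7 -120.9   44. ]
A 1139 [54.5 30.2  3.5] jig mm [ 6.1 42.1 44. ]
```

The holes all read x≈15 in the jig frame with no slope, so the stack is flush with the back fence and 13 mm short in y, as expected. I lower beside the lever and push it.

Emit:
jog_arm(moves=[0.17,0.1,0.6,0,0,0,0,0,0,0.8,0,0,0,0,0,0,0.8,0,0,0,0,0,0,0.8,0,0,0,0,0,0,0.6,0,0,0,0,0,0,0.3,0,0,0,0,0,0,0.15,0,0,0,0,0,0,0,0,0,0,0])

```text
t: 25.77
eef_pos: [0.5246, -0.4038, 0.118]
tool_rot: [-0.0, 0.999, -0.04, 0.0]
contact_force: [0.5, -0.3, -0.6]
gripper_width: -0.005
grasp_force: 0.0
```

Emit:
jog_arm(moves=[0,-0.2,0,0,0,0,0,0,-0.3,0,0,0,0,0,0,-0.3,0,0,0,0,0,0,-0.3,0,0,0,0,0,0,-0.3,0,0,0,0,0,0,-0.3,0,0,0,0,0,0,-0.3,0,0,0,0,0,0,0,0,0,0,0,0])

```text
t: 26.43
eef_pos: [0.5288, -0.3623, 0.1187]
tool_rot: [-0.0, 0.999, -0.039, 0.001]
contact_force: [0.3, -1.2, 1.0]
gripper_width: 0.0
grasp_force: 0.9
```

```bash
python3 - <<'E'
from h import *
p,r=cur();print((R.from_euler('z',-JY).apply(p-JIG)*1e3).round(1),get_obs()['contact_force'])
E
```

```text
[  11.7 -123.8  118.7] [ 0.2741557  -1.19388946  1.02407605]
```

Emit:
jog_arm(moves=[0,-0.15,0,0,0,0,0,0,-0.15,0,0,0,0,0,0,-0.15,0,0,0,0,0,0,-0.15,0,0,0,0,0,0,-0.15,0,0,0,0,0,0,-0.15,0,0,0,0,0,0,-0.15,0,0,0,0,0,0,0,0,0,0,0,0])

```text
t: 27.1
eef_pos: [0.5295, -0.3436, 0.1186]
tool_rot: [0.001, 0.999, -0.04, 0.001]
contact_force: [-0.0, -4.5, -0.5]
gripper_width: -0.001
grasp_force: 1.9
```

```bash
python3 - <<'E'
from h import *
p,r=cur();print((R.from_euler('z',-JY).apply(p-JIG)*1e3).round(1),get_obs()['contact_force'])
E
python3 chk.py
```

```text
[  11.  -105.1  118.6] [-0.02329716 -4.45019782 -0.46195978]
tcp jig [  11.  -105.1  118.6] 27.2
50 243
A 60 [7.6 9.5 0. ] jig mm [ 11.  -19.9  44. ]
A 42 [6.9 7.6 0. ] jig mm [14.6 15.9 44. ]
A 42 [ 7.4  7.  18.4] jig mm [15.2 53.1 44. ]
A 43 [7.5 7.2 0. ] jig mm [15.8 90.9 44. ]
A 30 [ 5.2  8.4 39.8] jig mm [  31.6 -148.7   44. ]
A 1134 [56.1 30.2  1.4] jig mm [ 9.2 40.6 44. ]
```

Emit:
jog_arm(moves=[0,-0.15,0,0,0,0,0,0,-0.15,0,0,0,0,0,0,-0.15,0,0,0,0,0,0,-0.1,0,0,0,0,0,0,-0.1,0,0,0,0,0,0,0,0,0,0,0,0,0,0,0,0,0,0,0,0,0,0,0,0,0,0])

```text
t: 27.87
eef_pos: [0.5306, -0.3322, 0.1191]
tool_rot: [0.001, 0.999, -0.041, 0.001]
contact_force: [-1.7, -7.8, 0.8]
gripper_width: 0.002
grasp_force: 3.4
```

```bash
python3 chk.py; python3 -c "
from h import *
print(get_obs()['contact_force'])"
```

```text
tcp jig [ 11.2 -93.6 119.1] 27.9667
52 243
A 60 [ 8.3  9.4 15.9] jig mm [ 10.9 -14.9  44. ]
A 43 [ 7.5  7.2 13.4] jig mm [15.3 22.3 44. ]
A 41 [7.2 7.1 0. ] jig mm [15.8 59.8 44. ]
A 43 [7.4 7.1 0. ] jig mm [15.6 97.3 44. ]
A 31 [ 5.3  7.9 26.6] jig mm [  30.9 -132.3   44. ]
A 1108 [53.3 30.2  3.4] jig mm [ 6.1 44.6 44. ]
[-1.53017209 -7.43330163  1.43947055]
```

Emit:
jog_arm(moves=[0,-0.1,0,0,0,0,0,0,-0.1,0,0,0,0,0,0,-0.1,0,0,0,0,0,0,-0.1,0,0,0,0,0,0,0,0,0,0,0,0,0,0,0,0,0,0,0,0,0,0,0,0,0,0,0,0,0,0,0,0,0])

```text
t: 28.63
eef_pos: [0.5312, -0.3259, 0.1194]
tool_rot: [0.002, 0.999, -0.041, 0.002]
contact_force: [-1.5, -10.6, 0.3]
gripper_width: 0.005
grasp_force: 4.7
```

```bash
python3 chk.py; python3 -c "
from h import *
print(get_obs()['contact_force'])"
```

```text
tcp jig [ 11.1 -87.3 119.4] 28.7333
53 243
A 61 [8.  9.9 0. ] jig mm [ 11.  -16.2  44. ]
A 51 [ 9.6  7.1 43.9] jig mm [13.2 20.8 44. ]
A 40 [7.4 7.  0. ] jig mm [16. 60. 44.]
A 42 [7.4 7.2 0. ] jig mm [15.8 97.3 44. ]
A 31 [ 5.2  8.2 29.4] jig mm [  30.  -121.5   44. ]
A 1098 [52.5 30.2  3.1] jig mm [ 6.7 46.1 44. ]
[ -1.42502373 -10.42901502   0.5257753 ]
```

Emit:
jog_arm(moves=[0,-0.1,0,0,0,0,0,0,-0.1,0,0,0,0,0,0,-0.1,0,0,0,0,0,0,0,0,0,0,0,0,0,0,0,0,0,0,0,0,0,0,0,0,0,0,0,0,0,0,0,0,0,0,0,0,0,0,0,0])

```text
t: 29.4
eef_pos: [0.5312, -0.3244, 0.1202]
tool_rot: [0.005, 0.999, -0.043, 0.002]
contact_force: [-1.4, -19.4, 0.1]
gripper_width: -0.002
grasp_force: 8.3
```

```bash
cat > prof.py <<'E'
from fit import *
g=cv2.cvtColor(T['color'],cv2.COLOR_BGR2GRAY)
def pr(a,b,z,n):
    P=np.array([jig(*(np.array(a)*(1-t)+np.array(b)*t),z) for t in np.linspace(0,1,n)]);uv=proj(T,P).astype(np.float32)
    return cv2.remap(g,uv[:,0].copy(),uv[:,1].copy(),cv2.INTER_LINEAR).ravel().tolist()
for x in(-12,0,15,30): print('x',x,'y140..104:',pr((x,140),(x,104),42,19))
for y in(105,70,0): print('y',y,'x62..34:',pr((62,y),(34,y),42,15))
E
python3 prof.py;  python3 -c "
from h import *
p,r=cur();print((R.from_euler('z',-JY).apply(p-JIG)*1e3).round(1),get_obs()['contact_force'])"
```

```text
x -12 y140..104: [177, 183, 200, 223, 233, 240, 238, 235, 230, 230, 234, 237, 240, 241, 241, 241, 241, 241, 241]
x 0 y140..104: [171, 168, 191, 212, 228, 237, 239, 239, 239, 240, 241, 242, 242, 241, 239, 236, 231, 227, 222]
x 15 y140..104: [157, 161, 178, 200, 225, 231, 235, 238, 240, 241, 240, 239, 233, 224, 209, 196, 186, 183, 183]
x 30 y140..104: [179, 190, 202, 224, 237, 241, 241, 239, 237, 235, 238, 240, 242, 242, 241, 239, 237, 232, 227]
y 105 x62..34: [124, 152, 179, 201, 214, 218, 221, 222, 228, 234, 238, 241, 242, 242, 241]
y 70 x62..34: [141, 168, 194, 214, 230, 237, 241, 241, 241, 242, 242, 242, 242, 243, 242]
y 0 x62..34: [120, 153, 187, 213, 234, 240, 242, 242, 242, 241, 241, 241, 242, 242, 243]
[ 11.1 -85.8 120.2] [ -1.24299726 -19.35009992   0.39510137]
```

The force jumped to 19 N, so the lever is at its stop, and the profiles show no gap between the plates and either fence. I hold it for over a second, then ease back.

Emit:
jog_arm(moves=[0,0,0,0,0,0,0,0,0,0,0,0,0,0,0,0,0,0,0,0,0,0,0,0,0,0,0,0,0,0,0,0,0,0,0,0,0,0,0,0,0,0,0,0,0,0,0,0,0,0,0,0,0,0,0,0])

```text
t: 30.17
eef_pos: [0.5311, -0.3244, 0.1202]
tool_rot: [0.005, 0.999, -0.043, 0.002]
contact_force: [-1.7, -19.1, -0.2]
gripper_width: 0.002
grasp_force: 8.3
```

Emit:
jog_arm(moves=[0,0,0,0,0,0,0,0,0,0,0,0,0,0,0,0,0,0,0,0,0,0,0,0,0,0,0,0,0,0,0,0,0,0,0,0,0.15,0,0,0,0,0,0,0.2,0,0,0,0,0,0,0.3,0,0,0,0,0])

```text
t: 30.83
eef_pos: [0.5317, -0.3307, 0.1204]
tool_rot: [0.001, 0.999, -0.04, 0.002]
contact_force: [-1.4, -3.1, 9.0]
gripper_width: 0.004
grasp_force: 3.9
```

Emit:
jog_arm(moves=[0,0.4,0,0,0,0,0,0,0.4,0,0,0,0,0,0,0.5,0,0,0,0,0,0,0.5,0,0,0,0,0,0,0.5,0,0,0,0,0,0,0.5,0,0,0,0,0,0,0.5,0,0,0,0,0,0,0.5,0,0,0,0,0])

```text
t: 31.5
eef_pos: [0.5246, -0.4053, 0.118]
tool_rot: [-0.0, 0.999, -0.04, 0.0]
contact_force: [0.1, -0.2, -0.8]
gripper_width: 0.004
grasp_force: 0.0
```

Emit:
jog_arm(moves=[0,0.1,-0.8,0,0,0,0,0,0,-0.8,0,0,0,0,0,0,-0.8,0,0,0,0,0,0,-0.8,0,0,0,0,0,0,-0.4,0,0,0,0,0,0,0,0,0,0,0,0,0,0,0,0,0,0,0,0,0,0,0,0,0])

```text
t: 32.17
eef_pos: [0.5241, -0.4063, 0.1893]
tool_rot: [-0.0, 0.999, -0.04, 0.0]
contact_force: [-0.7, 0.4, -0.5]
gripper_width: 0.002
grasp_force: 0.0
```

```bash
python3 chk.py; python3 prof.py; python3 - <<'E'
from fit import *
# side view: vertical-ish profile over the stack's front face/fence; right-end faces of both plates
g=cv2.cvtColor(S['color'],cv2.COLOR_BGR2GRAY)
def pr(a,b,n):
    uv=proj(S,[jig(*(np.array(a,float)*(1-t)+np.array(b)*t)) for t in np.linspace(0,1,n)]).astype(np.float32)
    return cv2.remap(g,uv[:,0].copy(),uv[:,1].copy(),cv2.INTER_LINEAR).ravel().tolist()
for z in(20,36): print('end face z',z,'x -35..55',pr((-35,-35,z),(55,-35,z),31))
E
```

```text
tcp jig [  10.6 -167.9  189.2] 32.2667
48 243
A 43 [7.2 7.5 0. ] jig mm [ 14.6 -14.2  44. ]
A 43 [7.2 7.5 0. ] jig mm [15.3 22.4 44. ]
A 42 [ 7.4  7.3 15.9] jig mm [15.4 59.7 44. ]
A 44 [7.5 7.4 0. ] jig mm [15.6 97.5 44. ]
A 42 [ 4.9 13.3  4.8] jig mm [ 17.  -82.5  44. ]
A 44 [ 6.7 13.9 81.3] jig mm [  42.3 -121.    44. ]
A 1125 [51.7 30.2  3.4] jig mm [ 6.2 47.  44. ]
x -12 y140..104: [176, 183, 200, 222, 233, 240, 237, 234, 228, 228, 233, 236, 239, 239, 240, 240, 240, 241, 241]
x 0 y140..104: [169, 167, 190, 211, 227, 237, 239, 239, 238, 239, 241, 241, 242, 241, 238, 234, 230, 225, 220]
x 15 y140..104: [157, 161, 177, 199, 224, 230, 235, 237, 239, 240, 240, 238, 231, 223, 207, 194, 183, 181, 182]
x 30 y140..104: [177, 188, 200, 222, 236, 240, 241, 239, 236, 234, 237, 240, 241, 241, 240, 238, 236, 231, 226]
y 105 x62..34: [123, 150, 177, 200, 213, 217, 219, 221, 226, 232, 236, 240, 241, 242, 241]
y 70 x62..34: [139, 167, 192, 213, 230, 236, 240, 240, 240, 241, 241, 242, 242, 242, 241]
y 0 x62..34: [119, 150, 184, 211, 232, 238, 241, 242, 241, 240, 241, 241, 242, 242, 242]
end face z 20 x -35..55 [110, 115, 127, 136, 141, 143, 138, 141, 148, 152, 153, 155, 153, 145, 136, 138, 142, 154, 162, 159, 159, 157, 157, 156, 154, 154, 153, 147, 142, 147, 153]
end face z 36 x -35..55 [141, 143, 141, 143, 143, 142, 138, 138, 146, 151, 151, 150, 145, 136, 127, 129, 133, 145, 151, 151, 150, 149, 150, 150, 150, 150, 149, 145, 142, 147, 153]
```

```bash
cat > edge.py <<'E'
from fit import *
def edges(C,line,rng,z,swap=False,n=61):
    g=cv2.GaussianBlur(cv2.cvtColor(C['color'],cv2.COLOR_BGR2GRAY).astype(np.float32),(3,3),0)
    out=[]
    t=np.linspace(*rng,n)
    for s in line:
        P=[jig(*((s,a) if swap else (a,s)),z) for a in t]; uv=proj(C,P).astype(np.float32)
        d=np.abs(np.gradient(cv2.remap(g,uv[:,0].copy(),uv[:,1].copy(),cv2.INTER_CUBIC).ravel()))
        k=d>d.max()*.5; out.append((d*k*t).sum()/(d*k).sum())
    out=np.array(out); m=np.polyfit(line,out,1); r=out-np.polyval(m,line)
    ok=abs(r)<2*r.std()+1e-6; m=np.polyfit(np.array(line)[ok],out[ok],1)
    return 'slope %.4f at-mean %.2f std %.2f'%(m[0],np.polyval(m,np.mean(line)),r[ok].std())
if __name__=='__main__':
    ys=np.arange(-25,112,3.)
    print('plate front',edges(T,ys,(-30,-5),44)); print('fence outer',edges(T,ys,(70,50),40)); print('base front',edges(T,ys,(-78,-52),12))
    xs=np.arange(-12,40,3.)
    print('plate right end',edges(T,xs,(-50,-22),44,True)); print('side fence outer',edges(T,np.arange(-35,40,3.),(148,129),40,True))
    print('base left',edges(T,np.arange(-55,55,3.),(162,142),12,True)); print('base right',edges(T,np.arange(-55,-30,3.),(-162,-140),12,True))
E
python3 edge.py
```

```text
plate front slope 0.0029 at-mean -17.74 std 0.19
fence outer slope 0.0030 at-mean 60.64 std 0.29
base front slope 0.0019 at-mean -65.43 std 0.60
plate right end slope 0.0449 at-mean -33.53 std 5.73
side fence outer slope 0.0084 at-mean 140.60 std 1.92
base left slope -0.0087 at-mean 148.90 std 0.55
base right slope 0.0357 at-mean -151.78 std 0.33
```

```bash
python3 - <<'E'
from edge import *
g=cv2.cvtColor(S['color'],cv2.COLOR_BGR2GRAY)
for x in (-13,-8,32,36,40):
    print(x,[int(cv2.remap(g,*[np.float32([[a]]) for a in proj(S,[jig(x,-35,z)])[0]],cv2.INTER_LINEAR)[0,0]) for z in range(52,-2,-3)])
zz=[15,18,21,24,27,30,33,36,39,42]
# left (front) edge of the end face, x search, per height
for z in zz: print(z,edges(S,[-35,-34.5,-34],(-32,-4),z).split('std')[0],end='; ')
print()
for x in (-14,-11,-8,30,34,38): print(x,'base/end-face y',edges(S,[x,x+1,x+2],(-52,-20),12,True),'| top',edges(S,[x,x+1,x+2],(-50,-20),44,True))
E
```

```text
-13 [171, 166, 156, 146, 141, 141, 140, 139, 139, 139, 140, 143, 145, 141, 123, 113, 111, 113]
-8 [191, 182, 168, 156, 151, 151, 150, 150, 152, 153, 153, 151, 148, 147, 143, 138, 129, 116]
32 [189, 186, 168, 155, 149, 149, 149, 148, 148, 149, 151, 160, 177, 191, 186, 171, 158, 151]
36 [191, 186, 168, 155, 149, 149, 148, 147, 148, 151, 152, 157, 163, 166, 161, 155, 155, 155]
40 [192, 188, 169, 156, 150, 149, 149, 150, 151, 152, 154, 153, 151, 148, 146, 147, 156, 159]
15 slope -1.4282 at-mean -16.25 ; 18 slope -2.1390 at-mean -23.67 ; 21 slope 0.8709 at-mean -21.43 ; 24 slope 0.5155 at-mean -12.81 ; 27 slope -0.0663 at-mean -12.98 ; 30 slope 0.1116 at-mean -12.92 ; 33 slope -0.2538 at-mean -12.47 ; 36 slope -0.0558 at-mean -11.48 ; 39 slope -0.2347 at-mean -11.42 ; 42 slope 0.0343 at-mean -11.90 ; 
-14 base/end-face y slope -0.0907 at-mean -36.65 std 0.02 | top slope 0.0163 at-mean -30.57 std 0.07
-11 base/end-face y slope -2.2424 at-mean -40.06 std 0.21 | top slope 0.1160 at-mean -30.56 std 0.14
-8 base/end-face y slope -0.2464 at-mean -45.64 std 0.02 | top slope -0.4628 at-mean -31.40 std 0.19
30 base/end-face y slope 0.5886 at-mean -38.41 std 0.42 | top slope -0.5735 at-mean -31.72 std 0.19
34 base/end-face y slope 1.6317 at-mean -32.89 std 0.51 | top slope 0.1484 at-mean -31.52 std 0.13
38 base/end-face y slope -3.3355 at-mean -40.19 std 1.38 | top slope 0.1406 at-mean -31.76 std 0.13
```

The end face is one uniform band with no ledge between the plates, and the front edge lines up across both. The lever has recentred and the arm is clear, so I hand in.

```bash
python3 -c "
from station import *
print(hand_in())"
```

```text
the job is handed in; nothing more can be done
None
```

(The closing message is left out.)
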